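# Press the bush home with the red setting rod

## Task

A brass bush is stuck part-way down the blind bore of the metal holder on the watchmaker's bench. Take the setting rod with the red ring out of the wooden rack and push it straight down into the bore until the bush bottoms and the red ring is level with the top of the holder, then let go and leave the rod standing there. Leave the blue rod in the rack.

Things in the scene. Friction and masses are not known exactly. Their poses are not given: they have to be found in the camera images.
- red_rod_grip (a point): Red setting rod, 115 mm, about 90 g. Lower 70 mm: steel shank, 16 mm diameter. Upper 45 mm: grip, 22 mm diameter, red top. Red ring round the shank, its middle 50 mm above the foot. This point: on the axis, mid-grip, 92 mm above the foot, 42 mm above the ring; z to the top. It starts upright and loose in a socket of the rack.
- blue_rod_grip (a point): The other rod, same size and shape, blue top and blue ring (60 mm above its foot), upright in the other socket of the same light wooden rack: 60 x 160 mm, 45 mm high, two sockets 30 mm deep and 90 mm apart (socket floor 15 mm above the bench). This point: on its axis, mid-grip, 92 mm above its foot; z to its top.
- bore_mouth (a point): Centre of the mouth of the bore, level with the top face of the metal holder: a fixed square block 90 x 90 mm, 70 mm high, bolted to the bench. The bore is upright, blind, 21 mm in diameter with a 6 mm wide countersink at its mouth. z points up.
- bush (a joint): How far (m) the brass bush is pushed down the bore: 0 = its flat top is 20 mm below the holder's top face, 0.030 = bottomed, top 50 mm below that face, so a rod standing on it has its red ring level with the face. Starts at 0 to 0.010, stays where left, no spring; needs a steady push of about 5 N (a rod's weight does not move it).
Mind the look-alikes: they are no part of the job. What is shaped like the part that bears red_rod_grip but orange is not meant. Leave any orange look-alike of the part that bears bore_mouth alone.

How it is judged:
By the outcome, as a careful person would: the job done as asked, in the order asked, and still so for the second after the job is handed in, with the robot touching nothing.
It also fails if it takes over 42 s, if anything falls off the work surface, if the arm or the gripper's body presses on something with over 40 N, if the wrist force passes 120 N, or if a joint passes its speed limit or range.

## Robot

A 6-joint arm with a two-finger parallel gripper is mounted at the origin on the work surface. World frame = base frame: x ahead of the robot, y to its left, z up, the work surface at z = 0. Lengths are in mm, angles in degrees, forces in N, time in s.
With the tool pointing down it reaches from about 350 to 725 mm from the base axis. Payload 4.3 kg.
Tool frame: the origin (TCP) lies where the fingers leave the gripper's body, on its centre line; the fingertips stand 73 mm ahead of it and the grasp point (between the pads) lies 54 mm ahead of it (tcp_to_tips is the distance from the TCP to the fingertips, in mm); z points along the fingers, y is the direction in which the jaws open and shut (so a half turn about z gives the same grasp; the last joint's range is limited). The gripper opens to 85 mm and grips with 20 to 120 N. Pads are 22 mm wide; open, the fingers measure 114 mm over their backs; the gripper's body (76 mm by 85 mm) begins 54 mm behind the grasp point. The pads swing forward as they close: fully open they stand 13 mm farther back than shut.
Start: joints at [-77.882, 21.618, 4.641, 73.018, 0, 83.68], TCP at [181.868, -545.512, 303.929] pointing down, gripper open.
Joint ranges: [-156.06, 156.06], [-48.1, 94.91], [-58.44, 69.94], [-101.28, 121.22], [-78.64, 73.56], [-180, 180]. Speed limits (degrees/s): [147.25, 147.25, 180, 180, 180, 180].

## Interface

Orientations are given as a 3x3 rotation matrix whose columns are the frame's x, y, z axes.
In Python, from rig import * gives the robot as it stands.
- The arm moves only by the tool carry_out, never from a script. Its argument "commands" is one flat list of numbers, 5 for each row, row after row: the shift along the world's x, y, z in mm, then the turn about the world's z in degrees, then the closure, from 0 (fully open) to 1 (shut). A call has 1 to 8 rows; each row shifts and turns the commanded pose from where the row before left it; what a row does not reach is not made up. A row lasts 1/10 s, in which the tool goes at most 50 mm and 8.59 degrees, less where a joint would pass 70% of its speed; a pose out of reach is approached as far as the arm can. A call is refused whole if a number of a shift passes 50 or a number of a turn 8.59, either way. A call with a gripper value outside its range is refused whole. The fingers move at their own pace and stop on an object; "force" is the grip in N (left out, the last holds). Time passes only in rows, so rows that do not move let the fingers close. It gives the time, the measured TCP pose, the force and the opening at its end, in the units of the state.
- state(): the state, without advancing time (a new reading comes with each control period).
- capture(name): name is "scene" or "side" or "wrist"; returns (picture, depth): 420x560x3 uint8, red, green, blue; 420x560 float32, mm along the optical axis (not along the pixel's ray), 0 where there is no reading.
- camera_model(name): a dict with "fx", "fy", "cx", "cy" (pixels), "xyz" and "attitude" of the camera in the world; the wrist camera has in their place "tool_from_camera" (4x4, takes a point from camera to tool coordinates, whose origin is the TCP and whose axes are the flange's). Camera axes: x right, y up, looking along -z (the intrinsics and any distortion apply to the point x, -y, -z); pixel columns grow to the right and rows downward; lengths in mm; the calibration is good to about 2 mm. A picture is of the moment at which its call begins: read the wrist's pose just before it. camera_model takes no time and is no camera call.
- finish_job(): hands the job in, once; it reports no verdict.
The state is a dict: "time_s": time; "qpos": joint angles; "dq": joint speeds; "effort": joint torques, N m; "tool_pos": TCP position; "tcp_rot": TCP orientation; "wrist_force": force on the tool from outside, world axes, zero at the start; "torque": the same for the moment, N m; "grip_width": finger opening in mm.
Only numpy, scipy, OpenCV 4.12 (cv2) and the standard library are available. Lean on these libraries where they do the work, as an engineer would, in place of code of your own. Each camera call takes 0.05 s, during which the arm holds its last target. There are 200 camera calls.

## Working session

There is one attempt and no reset: what is moved stays moved. The work goes in short steps, Python scripts to look and compute and a tool call to move; the robot and the scene stay as the last step left them, time stands still between calls to the robot, and variables do not carry over. Pictures are saved under pics/ and viewed, about 8 in all and at most 12, crops included, and the job is handed in when it is done.

Besides the shell and the picture viewer there is one more tool, called after ">>>" as name(argument=value, ...) on one line, values as JSON. carry_out: Moves the arm, as the interface text tells. Its arguments: {"type":"object","properties":{"commands":{"type":"array","items":{"type":"number"}},"force":{"type":"number"}},"required":["commands"]}

```bash
mkdir -p pics; ls; python3 - <<'E'
from rig import *
import cv2,numpy as np,pickle
D={}
for n in("scene","side"):
    p,d=capture(n); D[n]=(p,d,camera_model(n)); cv2.imwrite(f"pics/{n}0.png",p[:,:,::-1])
    print(n,camera_model(n))
pickle.dump(D,open("d0.pkl","wb"))
s=state();print(s['time_s'],s['tool_pos'],s['tcp_rot'],s['grip_width']); print(camera_model("wrist"))
E
```

```text
pics
scene {'fx': 415.44480540866965, 'fy': 415.44480540866965, 'cx': 279.5176834098479, 'cy': 208.95294094529822, 'xyz': array([1143.93927056,  145.96353519,  769.12422728]), 'attitude': array([[-0.29382308, -0.70105285,  0.64976373],
       [ 0.95570507, -0.22769429,  0.18650237],
       [ 0.01719947,  0.67578119,  0.7369016 ]])}
side {'fx': 498.8010738690575, 'fy': 498.8010738690575, 'cx': 269.7651173426734, 'cy': 213.25803739101562, 'xyz': array([164.07595569, 733.78530117, 719.13480967]), 'attitude': array([[-0.88193234,  0.29705549, -0.36599643],
       [-0.47093414, -0.52165036,  0.71140842],
       [ 0.02040561,  0.79977431,  0.59995389]])}
0.1 [ 181.75597483 -545.03602636  303.06070623] [[ 9.48677880e-01  3.16243777e-01 -3.91171634e-04]
 [ 3.16243955e-01 -9.48676181e-01  1.80665351e-03]
 [ 2.00247717e-04 -1.83763788e-03 -9.99998291e-01]] 85.06464331530653
{'fx': 313.59955225481497, 'fy': 313.59955225481497, 'cx': 282.9714631513737, 'cy': 210.70546418882344, 'tool_from_camera': array([[-1.07239076e-04,  9.52563830e-01,  3.04338855e-01,
         7.68733077e+01],
       [ 9.99999985e-01,  6.05437178e-05,  1.62868847e-04,
         6.78708126e-02],
       [ 1.36717167e-04,  3.04338868e-01, -9.52563822e-01,
        -7.08935732e+01],
       [ 0.00000000e+00,  0.00000000e+00,  0.00000000e+00,
         1.00000000e+00]])}
```

View pics/scene0.png

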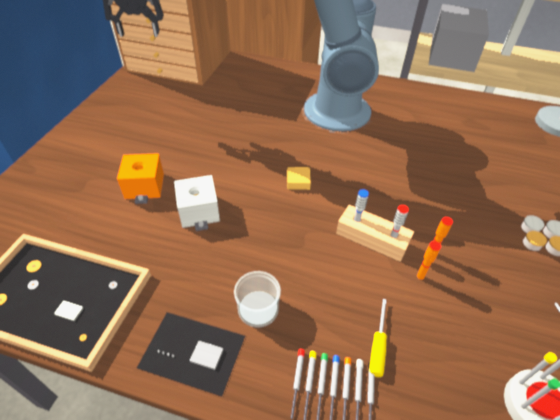

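View pics/side0.png

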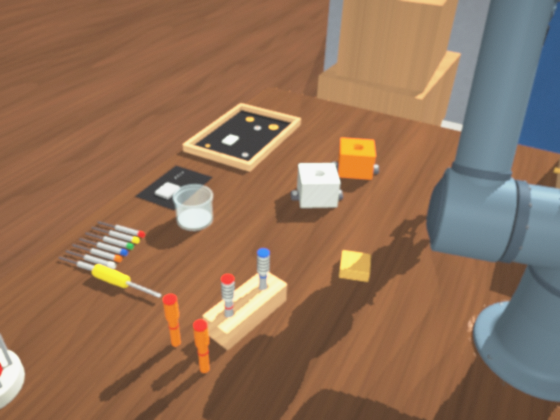

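The scene view shows the red rod at about (403,212), the blue rod at (362,197), the white holder at (197,192) with its bore near (195,190), and the orange look-alikes. The side view shows red at (228,282), blue at (263,254) and the bore at (320,173).

```bash
cat > h.py <<'E'
import numpy as np,cv2,pickle
def ray(c,u,v):
    R=np.array(c['attitude']);d=R@np.array([(u-c['cx'])/c['fx'],-(v-c['cy'])/c['fy'],-1]);return np.array(c['xyz']),d
def onz(c,u,v,z):
    o,d=ray(c,u,v);return o+d*(z-o[2])/d[2]
def tri(a,b):
    (o,d),(p,e)=a,b; t=np.linalg.lstsq(np.c_[d,-e],p-o,rcond=None)[0]
    P,Q=o+d*t[0],p+e*t[1]; return (P+Q)/2,np.linalg.norm(P-Q)
def wristcam(m,s):
    T=np.array(m['tool_from_camera']);R=np.array(s['tcp_rot'])
    return dict(m,xyz=R@T[:3,3]+np.array(s['tool_pos']),attitude=R@T[:3,:3])
E
python3 - <<'E'
from h import *
D=pickle.load(open("d0.pkl","rb"))
win={'red':{'scene':(385,195,420,250),'side':(212,268,242,325)},'blue':{'scene':(350,183,375,225),'side':(250,243,277,295)}}
C={n:D[n][2] for n in D}
for col in win:
    r=[]
    for n in win[col]:
        x0,y0,x1,y1=win[col][n];im=cv2.cvtColor(D[n][0],cv2.COLOR_RGB2HSV)[y0:y1,x0:x1].astype(int)
        h,s,v=im[...,0],im[...,1],im[...,2]
        m=((h<5)|(h>173))&(s>150)&(v>90) if col=='red' else (h>100)&(h<130)&(s>120)&(v>90)
        k,l,st,ce=cv2.connectedComponentsWithStats(m.astype(np.uint8))
        for i in range(1,k):
            if st[i,4]>5: print(col,n,ce[i]+[x0,y0],st[i]+[x0,y0,0,0,0])
        i=1+np.argmax(st[1:,4]); r.append(ray(C[n],*(ce[i]+[x0,y0])))
        print(onz(C[n],*(ce[i]+[x0,y0]),125))
    print(col,tri(*r))
# holder: bore + top face
big=[]
for n,(x0,y0,x1,y1) in {'scene':(165,165,230,240),'side':(285,150,350,215)}.items():
    p=D[n][0][y0:y1,x0:x1]; big.append(cv2.resize(p,(390,int(390*(y1-y0)/(x1-x0))),interpolation=cv2.INTER_CUBIC)[:390])
cv2.imwrite("pics/hold.png",np.hstack(big)[:,:,::-1])
E
```

```text
red scene [402.90789474 208.35526316] [397 204  12   9  76]
[493.45248989 231.47553355 125.        ]
red side [226.96039604 278.5049505 ] [221 274  13  10 101]
[502.917287   226.76361212 125.        ]
red (array([499.57030154, 231.06615304, 130.65093013]), np.float64(0.9337763100699137))
blue scene [363.03174603 192.71428571] [358 189  11   8  63]
[473.21141043 142.9722506  125.        ]
blue side [263.  252.5] [258 249  11   8  76]
[481.76067408 138.90621523 125.        ]
blue (array([478.95673924, 143.36111015, 130.05468271]), np.float64(0.9881220521488802))
```

View pics/hold.png

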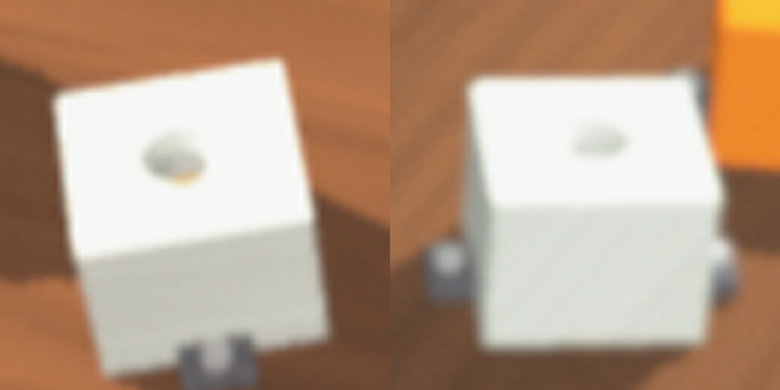

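```bash
python3 - <<'E'
from h import *
D=pickle.load(open("d0.pkl","rb"));C={n:D[n][2] for n in D}
S,K=C['scene'],C['side']
print("bore",tri(ray(S,194.2,190.8),ray(K,320,173.3)),onz(S,194.2,190.8,70),onz(K,320,173.3,70))
cs=np.array([(57,97),(282,62),(312,215),(80,257)])/6+[165,165]
ck=np.array([(470-390,80),(690-390,77),(720-390,202),(490-390,205)])/6+[285,150]
for c,q in((S,cs),(K,ck)):
    P=np.array([onz(c,u,v,70)[:2] for u,v in q]);print(P.round(1).tolist(),P.mean(0),[np.linalg.norm(P[i]-P[i-1]).round(1) for i in range(4)])
for n,c,b in(("scene",S,[(436,215,456,226),(425,238,445,249)]),("side",K,[(162,293,180,305),(192,319,211,331)])):
  for x0,y0,x1,y1 in b: print(n,onz(c,(x0+x1)/2,(y0+y1)/2,110).round())
E
```

```text
bore (array([ 531.40787342, -242.23024504,   67.62113441]), np.float64(1.3548521349509863)) [ 534.15935585 -240.24787418   70.        ] [ 530.05685536 -239.7706176    70.        ]
[[518.8, -299.3], [471.6, -221.7], [547.8, -176.3], [595.3, -251.1]] [ 533.4073601  -237.10705473] [np.float64(90.4), np.float64(90.8), np.float64(88.7), np.float64(88.6)]
[[596.1, -255.5], [516.9, -304.1], [470.5, -221.3], [548.5, -174.0]] [ 532.98778374 -238.73554713] [np.float64(94.4), np.float64(92.9), np.float64(95.0), np.float64(91.2)]
scene [485. 324. 110.]
scene [556. 305. 110.]
side [566. 300. 110.]
side [491. 321. 110.]
```

>>> carry_out(commands=[35, 30, 0, 6, 0, 35, 30, 0, 6, 0, 35, 30, 0, 6, 0, 35, 30, 0, 6, 0, 35, 30, 0, 6, 0, 35, 30, 0, 6, 0, 35, 30, 0, 6, 0, 35, 30, 0, 6, 0])

```text
time_s: 0.9
tool_pos: [462.8, -303.9, 303.6]
tcp_rot: [[0.396, 0.918, -0.001], [0.918, -0.396, 0.0], [0.0, -0.001, -1.0]]
wrist_force: [0.7, -0.3, 0.4]
grip_width: 85.8
```

>>> carry_out(commands=[35, 30, 0, 6, 0, 35, 36, 0, 4, 0, 0, 0, 0, 0, 0, 0, 0, 0, 0, 0])

```text
time_s: 1.3
tool_pos: [532.1, -238.5, 303.3]
tcp_rot: [[0.232, 0.973, -0.001], [0.973, -0.232, 0.0], [-0.0, -0.001, -1.0]]
wrist_force: [-1.0, -1.2, 0.3]
grip_width: 85.4
```

```bash
python3 - <<'E'
from rig import *
from h import *
s=state();p,d=capture("wrist");m=camera_model("wrist")
pickle.dump((s,p,d,m),open("w1.pkl","wb"));cv2.imwrite("pics/w1.png",p[:,:,::-1])
print(s['time_s'],s['tool_pos'],s['tcp_rot'],s['qpos'],s['wrist_force'])
E
```

```text
1.3 [ 532.12147053 -238.51467734  303.25109094] [[ 2.32274200e-01  9.72649519e-01 -1.26837590e-03]
 [ 9.72650344e-01 -2.32274096e-01  2.30547306e-04]
 [-7.03691393e-05 -1.28723645e-03 -9.99999169e-01]] [-3.03649549e+01  2.26575092e+01  6.08302116e+00  7.34948929e+01
 -2.53390733e-02  7.30660635e+01] [-0.9626094  -1.16865593  0.25557386]
```

View pics/w1.png

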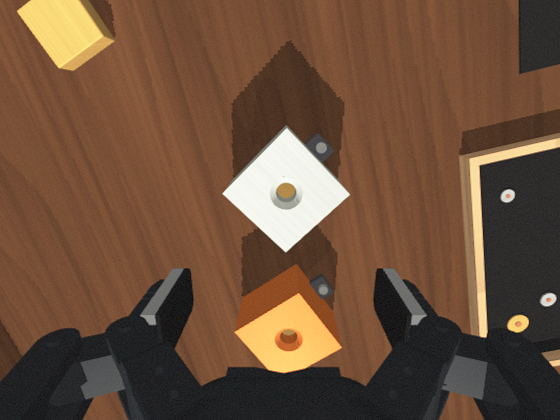

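The wrist view shows the white holder's bore at about (286,194), with the brass bush inside. The orange holder's bore is at (289,338).

```bash
python3 - <<'E'
from h import *
s,p,d,m=pickle.load(open("w1.pkl","rb"));c=wristcam(m,s)
g=cv2.cvtColor(p,cv2.COLOR_RGB2GRAY);hs=cv2.cvtColor(p,cv2.COLOR_RGB2HSV)
x0,y0=262,170;r=g[y0:y0+48,x0:x0+50];print(np.median(g[150:165,270:300]))
for t in(200,212):
    k,l,st,ce=cv2.connectedComponentsWithStats((r<t).astype(np.uint8))
    i=[j for j in range(1,k) if st[j,4]>200 and 0<st[j,0]]
    for j in i: print(t,st[j],ce[j]+[x0,y0],onz(c,st[j,0]+st[j,2]/2-.5+x0,st[j,1]+st[j,3]/2-.5+y0,70))
print(d[145:150,285],d[193,286])
P=np.array([onz(c,u,v,70)[:2] for u,v in[(287,126),(350,194),(286,251),(223,193)]]);print(P.mean(0),P,[np.linalg.norm(P[i]-P[i-1]) for i in range(4)])
E
```

```text
244.0
200 [  9  13  30  27 551] [285.7876588  196.38838475] [ 532.41935543 -243.06129686   70.        ]
212 [  9  13  31  27 577] [285.63778163 196.40901213] [ 532.90719638 -243.17765052   70.        ]
[297.8246  299.78952 299.29092 298.88995 299.6557 ] 334.76193
[ 534.10959856 -240.21674489] [[ 549.3928225  -177.3518048 ]
 [ 595.68173815 -256.0216803 ]
 [ 519.04596078 -301.9578215 ]
 [ 472.3178728  -225.53567297]] [np.float64(90.89682624820418), np.float64(91.27766990341841), np.float64(89.34859507646232), np.float64(89.5759956241521)]
```

>>> carry_out(commands=[2, 48, 0, 0, 0, 2, 48, 0, 0, 0, 2, 48, 0, 0, 0, 2, 48, 0, 0, 0, 2, 48, 0, 0, 0, 0, 48, 0, 0, 0, -5, 48, 0, 0, 0, -10, 48, 0, 0, 0])

```text
time_s: 2.15
tool_pos: [526.7, 144.3, 303.9]
tcp_rot: [[0.238, 0.971, 0.0], [0.971, -0.238, -0.0], [-0.0, 0.001, -1.0]]
wrist_force: [0.0, -0.7, -0.4]
grip_width: 85.2
```

>>> carry_out(commands=[-15, 48, 0, 0, 0, -12, 37, 0, 0, 0, 0, 0, 0, 0, 0, 0, 0, 0, 0, 0])

```text
time_s: 2.55
tool_pos: [499.7, 228.1, 303.9]
tcp_rot: [[0.235, 0.972, 0.0], [0.972, -0.235, -0.001], [-0.001, 0.0, -1.0]]
wrist_force: [1.1, 0.1, 0.3]
grip_width: 85.5
```

```bash
python3 - <<'E'
from rig import *
from h import *
s=state();p,d=capture("wrist");m=camera_model("wrist")
pickle.dump((s,p,d,m),open("w2.pkl","wb"));cv2.imwrite("pics/w2.png",p[:,:,::-1])
print(s['time_s'],s['tool_pos'],s['tcp_rot'],s['qpos'],s['wrist_force'])
E
```

```text
2.55 [499.74330015 228.12656365 303.88763298] [[ 2.35082649e-01  9.71975383e-01  5.25208839e-05]
 [ 9.71974926e-01 -2.35082486e-01 -9.83634476e-04]
 [-9.43721756e-04  2.82284381e-04 -9.99999515e-01]] [ 1.79431762e+01  1.86025200e+01  2.88223373e-01  7.17002029e+01
 -5.45440590e-02  1.21539676e+02] [1.05645205 0.0654003  0.33991201]
```

View pics/w2.png

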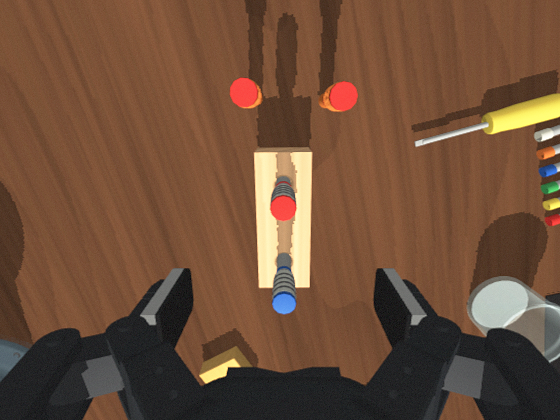

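The wrist view shows the red top at about (284,207), the blue top at (284,302), and the orange rods beyond the rack with red-looking tops at (245,93) and (343,97).

```bash
python3 - <<'E'
from h import *
s,p,d,m=pickle.load(open("w2.pkl","rb"));c=wristcam(m,s)
h=cv2.cvtColor(p,cv2.COLOR_RGB2HSV).astype(int);H,S,V=h[...,0],h[...,1],h[...,2]
for nm,mk in(("red",((H<5)|(H>173))&(S>170)&(V>170)),("blue",(H>100)&(H<130)&(S>150)&(V>170))):
    k,l,st,ce=cv2.connectedComponentsWithStats(mk.astype(np.uint8))
    for i in range(1,k):
        if st[i,4]>100: print(nm,st[i],ce[i],onz(c,*ce[i],130),np.median(d[l==i]))
E
```

```text
red [230  78  28  29 649] [243.24807396  91.94761171] [491.91385441 322.71211636 130.        ] 242.40349
red [329  81  29  30 650] [343.19384615  95.61538462] [562.45060475 303.05354893 130.        ] 243.40738
red [271 196  25  25 490] [282.92857143 207.7       ] [499.26746702 229.8311627  130.        ] 255.239
blue [272 294  24  19 341] [283.68914956 302.83870968] [478.74560697 142.11177224 130.        ] 282.71075
```

>>> carry_out(commands=[-0.4, 2, -40, 0, 0, 0, 0, -40, 0, 0, 0, 0, -30, 0, 0, 0, 0, -20, 0, 0, 0, 0, -15, 0, 0, 0, 0, 0, 0, 0.5, 0, 0, 0, 0, 0.7, 0, 0, 0, 0, 1], force=60)

```text
time_s: 3.4
tool_pos: [500.6, 230.4, 160.2]
tcp_rot: [[0.236, 0.972, 0.002], [0.972, -0.236, 0.0], [0.001, 0.002, -1.0]]
wrist_force: [0.2, 0.0, 0.1]
grip_width: 44.0
```

>>> carry_out(commands=[0, 0, 0, 0, 1, 0, 0, 0, 0, 1, 0, 0, 0, 0, 1, 0, 0, 0, 0, 1, 0, 0, 0, 0, 1])

```text
time_s: 3.9
tool_pos: [500.2, 231.3, 160.2]
tcp_rot: [[0.234, 0.972, 0.002], [0.972, -0.234, 0.0], [0.001, 0.002, -1.0]]
wrist_force: [-0.2, -1.4, 5.5]
grip_width: 20.4
```

>>> carry_out(commands=[0, 0, 5, 0, 1, 0, 0, 15, 0, 1, 0, 0, 25, 0, 1, 0, 0, 35, 0, 1, 0, 0, 30, 0, 1, 0, 0, 0, 0, 1, 0, 0, 0, 0, 1])

```text
time_s: 4.6
tool_pos: [499.6, 231.3, 269.3]
tcp_rot: [[0.234, 0.972, 0.001], [0.972, -0.234, 0.0], [0.001, 0.001, -1.0]]
wrist_force: [-0.4, 0.3, -1.8]
grip_width: 20.9
```

```bash
python3 - <<'E'
from rig import *
from h import *
s=state();p,d=capture("scene");q,e=capture("side")
pickle.dump((s,p,q),open("g.pkl","wb"))
cv2.imwrite("pics/g.png",np.hstack([cv2.resize(p[90:270,320:500],(400,400)),cv2.resize(q[180:380,150:350],(400,400))])[:,:,::-1])
print(s['time_s'],s['tool_pos'],s['grip_width'],s['wrist_force'],s['torque'])
E
```

```text
4.6 [499.63644692 231.28614069 269.29474591] 20.92587374277793 [-0.39829784  0.3214105  -1.80786558] [-0.01085912  0.01009322 -0.00387521]
```

View pics/g.png

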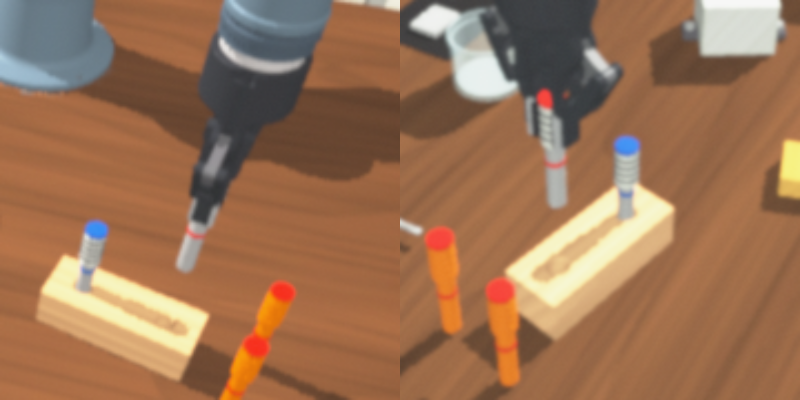

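The rod is held and clear of the rack: its foot is at about (404,210) in the scene view and (229,281) in the side view. Blue is still in the rack. Next I check the rod's tilt.

```bash
python3 - <<'E'
from h import *
s,p,q=pickle.load(open("g.pkl","rb"));D=pickle.load(open("d0.pkl","rb"));S,K=D['scene'][2],D['side'][2]
t=np.array(s['tool_pos'])
def px(c,P):
    R=np.array(c['attitude']);v=R.T@(P-c['xyz']);return c['cx']-c['fx']*v[0]/v[2],c['cy']+c['fy']*v[1]/v[2]
ring=[];
for n,im,c,(x0,y0,x1,y1) in(("scene",p,S,(395,180,420,205)),("side",q,K,(218,248,240,272))):
    h=cv2.cvtColor(im,cv2.COLOR_RGB2HSV)[y0:y1,x0:x1].astype(int)
    m=((h[...,0]<8)|(h[...,0]>168))&(h[...,1]>100); ys,xs=np.nonzero(m); ce=(xs.mean()+x0,ys.mean()+y0);print(n,"ring",ce,len(xs)); ring.append(ray(c,*ce))
    # shank edges per row: grey low-sat
    for y in range(y1-5,y1+18,2):
        r=cv2.cvtColor(im,cv2.COLOR_RGB2HSV)[y,x0-12:x1+12].astype(int); xs=np.nonzero((r[:,1]<60)&(r[:,2]>90))[0]+x0-12
        if len(xs): print(y,xs.min(),xs.max(),len(xs),end=' | ')
    print()
    for z in(95,115,145,187): print("pred vertical",z,np.round(px(c,np.array([t[0],t[1],z])),1))
R,g=tri(*ring);print(R,g)
print("foot",tri(ray(S,403.7,209.5),ray(K,229,281)))
E
```

```text
scene ring (np.float64(407.0625), np.float64(194.8125)) 16
200 402 409 8 | 202 401 409 9 | 204 401 408 8 | 206 400 407 8 | 208 400 407 8 | 210 400 406 7 | 222 383 383 1 | 
pred vertical 95 [399.3 219.7]
pred vertical 115 [401.4 213.5]
pred vertical 145 [404.8 203.9]
pred vertical 187 [409.8 189.5]
side ring (np.float64(227.33333333333334), np.float64(261.5833333333333)) 24
267 223 232 10 | 269 223 232 10 | 271 223 232 10 | 273 223 232 10 | 275 224 232 9 | 277 224 232 9 | 279 224 232 9 | 281 224 251 12 | 283 226 251 10 | 285 244 251 8 | 287 242 251 10 | 289 239 250 12 | 
pred vertical 95 [227.7 293.4]
pred vertical 115 [227.4 285.1]
pred vertical 145 [226.8 272.1]
pred vertical 187 [226. 253.]
[497.76856874 230.35365633 169.13698646] 1.2159467923180167
foot (array([496.44681253, 232.4129279 , 126.17643616]), np.float64(2.3153623302899122))
```

>>> carry_out(commands=[0, 0, 30, 0, 1, 3, -27, 0, 0, 1, 4, -45, 0, 0, 1, 4, -45, 0, 0, 1, 4, -45, 0, 0, 1, 4, -45, 0, 0, 1, 4, -45, 0, 0, 1, 4, -45, 0, 0, 1])

```text
time_s: 5.5
tool_pos: [525.3, -67.5, 297.1]
tcp_rot: [[0.234, 0.972, -0.003], [0.972, -0.234, 0.001], [0.0, -0.003, -1.0]]
wrist_force: [1.0, -0.2, -1.3]
grip_width: 20.6
```

>>> carry_out(commands=[4, -45, 0, 0, 1, 2, -45, 0, 0, 1, 0.7, -45, 0, 0, 1, 0, -38.6, -10, 0, 1, 0, 0, -30, 0, 1, 0, 0, -24, 0, 1, 0, 0, 0, 0, 1, 0, 0, 0, 0, 1])

```text
time_s: 6.3
tool_pos: [532.2, -238.9, 233.7]
tcp_rot: [[0.234, 0.972, -0.003], [0.972, -0.234, 0.002], [0.001, -0.003, -1.0]]
wrist_force: [0.3, -0.6, -1.9]
grip_width: 20.8
```

```bash
python3 - <<'E'
from rig import *
from h import *
s=state();p,d=capture("scene");q,e=capture("side");w,f=capture("wrist")
pickle.dump((s,p,q,w),open("b.pkl","wb"))
cv2.imwrite("pics/b.png",np.hstack([cv2.resize(p[120:240,140:260],(400,400),interpolation=2),cv2.resize(q[100:220,265:385],(400,400),interpolation=2)])[:,:,::-1])
print(s['time_s'],s['tool_pos'],s['grip_width'],s['wrist_force'],s['torque'])
E
```

```text
6.3 [ 532.17312658 -238.858935    233.69867974] 20.76868421164528 [ 0.31109053 -0.57522484 -1.91514202] [ 0.01017219 -0.02730939  0.00823902]
```

View pics/b.png

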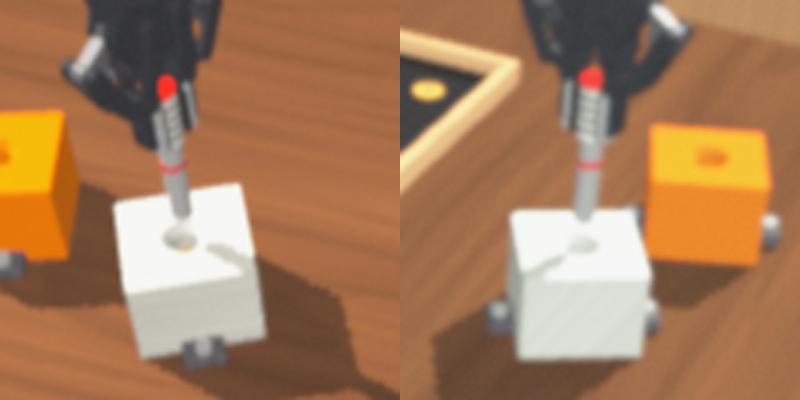

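The scene view shows the foot at about (194.6,184) and the bore at (194.2,191). The side view shows the foot at (320,165) and the bore at (319.6,173). I compare these with a vertical axis numerically.

```bash
python3 - <<'E'
from h import *
s,p,q,w=pickle.load(open("b.pkl","rb"));D=pickle.load(open("d0.pkl","rb"));S,K=D['scene'][2],D['side'][2]
def px(c,P):
    R=np.array(c['attitude']);v=R.T@(P-c['xyz']);return np.array([c['cx']-c['fx']*v[0]/v[2],c['cy']+c['fy']*v[1]/v[2]])
B=np.array([532.5,-239.5,70.])
for n,im,c,x in(("scene",p,S,(170,210)),("side",q,K,(300,345))):
    print(n)
    for z in(70,90,138,200): print(z,px(c,np.array([B[0],B[1],z])).round(1),end=' ')
    print('dpx/dx',(px(c,B+[10,0,0])-px(c,B))/10,'dpx/dy',(px(c,B+[0,10,0])-px(c,B))/10)
    h=cv2.cvtColor(im,cv2.COLOR_RGB2HSV).astype(int)
    r0=(141,188)if n=="scene" else (120,172)
    for y in range(*r0,3):
        r=h[y,x[0]:x[1]]; m=((r[:,1]<70)&(r[:,2]>80))|(((r[:,0]<6)|(r[:,0]>170))&(r[:,1]>165)&(r[:,2]>140)); xs=np.nonzero(m)[0]+x[0]
        if len(xs): print(y,xs.min(),xs.max(),round(xs.mean(),1),end=' | ')
    print()
    g=cv2.cvtColor(D[n][0],cv2.COLOR_RGB2GRAY); 
    u,v=(194,191)if n=="scene" else(320,173)
    r=g[v-6:v+7,u-10:u+11]; print(r)
E
```

```text
scene
70 [194.8 190.4] 90 [193.6 184.3] 138 [190.8 169. ] 200 [186.7 147.3] dpx/dx [-0.18112961  0.28551121] dpx/dy [0.38803045 0.092757  ]
141 171 173 172.0 | 144 173 197 188.5 | 147 187 197 191.7 | 150 190 198 193.9 | 153 186 198 191.8 | 156 179 198 189.9 | 159 186 194 190.0 | 162 187 194 190.5 | 165 187 194 190.5 | 168 189 193 191.0 | 171 194 194 194.0 | 174 189 195 192.0 | 177 190 209 199.5 | 180 175 209 192.0 | 183 174 209 191.5 | 186 174 209 191.5 | 
[[247 247 247 247 247 247 247 247 246 246 246 246 246 246 247 247 247 247
  247 247 247]
 [247 247 247 247 247 247 246 246 245 242 240 242 244 245 246 246 247 247
  247 247 247]
 [247 247 247 247 247 246 244 240 234 229 230 235 238 242 245 246 247 247
  247 247 247]
 [247 247 247 247 246 244 233 223 220 220 224 229 235 241 245 246 247 247
  247 247 247]
 [247 247 247 246 244 232 215 212 214 216 218 221 228 235 243 246 247 247
  247 247 247]
 [247 247 247 246 237 214 199 203 203 203 204 207 213 218 233 245 247 247
  247 247 247]
 [247 247 247 246 231 200 190 188 186 187 194 196 199 202 215 240 247 247
  247 247 247]
 [247 247 247 24
[... 1458 characters left out ...]
7 247 246 242 236 231 227 224 223 221 221 226 238 244 246 247
  247 247 247]
 [247 247 247 247 245 239 230 224 222 219 217 215 213 215 229 243 246 247
  247 247 247]
 [247 247 247 247 244 234 223 219 218 216 213 210 211 219 233 244 246 247
  247 247 247]
 [247 247 247 247 244 236 228 225 224 221 220 218 223 234 243 246 247 247
  247 247 247]
 [247 247 247 247 246 244 242 241 239 237 237 239 242 244 246 247 247 247
  247 247 247]
 [247 247 247 247 247 247 246 246 246 245 245 246 246 247 247 247 247 247
  247 247 247]
 [247 247 247 247 247 247 247 247 247 247 247 247 247 247 247 247 247 247
  247 247 247]
 [247 247 247 247 247 247 247 247 247 247 247 247 247 247 247 247 247 247
  247 247 247]]
```

```bash
python3 - <<'E'
from h import *
s,p,d,m=pickle.load(open("w1.pkl","rb"));c=wristcam(m,s)
g=cv2.cvtColor(p,cv2.COLOR_RGB2GRAY)
for t in(225,235,239): 
    k,l,st,ce=cv2.connectedComponentsWithStats((cv2.GaussianBlur(g,(3,3),0)[168:218,258:314]<t).astype(np.uint8))
    j=l[25,28]; print(t,st[j]+[258,168,0,0,0])
# brass disc (bush top)
h=cv2.cvtColor(p,cv2.COLOR_RGB2HSV)[170:218,262:312]
k,l,st,ce=cv2.connectedComponentsWithStats(((h[...,1]>90)&(h[...,2]>60)).astype(np.uint8));
for i in range(1,k):
    if st[i,4]>30: u,v=ce[i]+[262,170];print('brass',st[i]+[262,170,0,0,0],u,v,[onz(c,u,v,z).round(1) for z in(50,45,40)])
s2,_,_,w=pickle.load(open("b.pkl","rb"))
cv2.imwrite("pics/w3.png",np.hstack([cv2.resize(p[160:225,250:320],(390,362),interpolation=2),cv2.resize(w[150:350,175:390],(390,362),interpolation=2)])[:,:,::-1])
E
```

```text
225 [270 182  32  28 653]
235 [270 182  33  29 717]
239 [269 182  35  29 762]
brass [277 183  18  15 209] 285.6650717703349 189.94258373205741 [array([ 533. , -241.9,   50. ]), array([ 532.8, -243.1,   45. ]), array([ 532.5, -244.3,   40. ])]
```

View pics/w3.png

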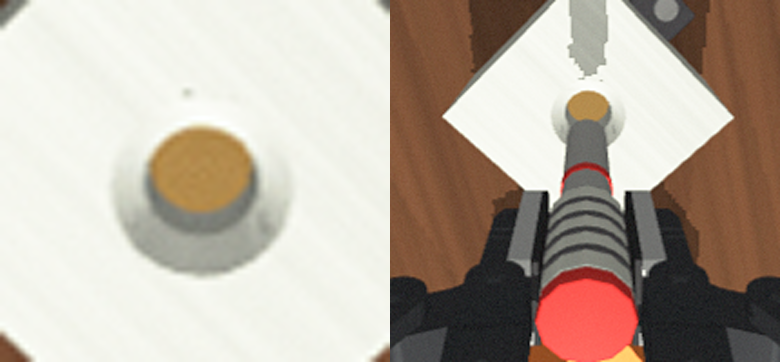

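The zoomed view shows a bore centre at about (286.3,193.9) in the original image, which is y ≈ −241. The rod lines up with it in column. I shift −2.5 mm in y and lower gently.

>>> carry_out(commands=[0.3, -2.5, 0, 0, 1, 0, 0, -7, 0, 1, 0, 0, -7, 0, 1, 0, 0, -5, 0, 1, 0, 0, -4, 0, 1, 0, 0, -4, 0, 1, 0, 0, 0, 0, 1])

```text
time_s: 7.15
tool_pos: [533.3, -241.5, 207.1]
tcp_rot: [[0.234, 0.972, -0.0], [0.972, -0.234, 0.001], [0.001, -0.001, -1.0]]
wrist_force: [0.5, 1.4, -1.6]
grip_width: 20.5
```

>>> carry_out(commands=[0, 0, -3, 0, 1, 0, 0, -3, 0, 1, 0, 0, -3, 0, 1, 0, 0, 0, 0, 1])

```text
time_s: 7.55
tool_pos: [533.5, -241.8, 198.5]
tcp_rot: [[0.234, 0.972, 0.0], [0.972, -0.234, 0.001], [0.001, 0.0, -1.0]]
wrist_force: [2.3, 3.1, -2.9]
grip_width: 20.4
```

>>> carry_out(commands=[0.6, 1, 0, 0, 1, 0, 0, -3, 0, 1, 0, 0, -3, 0, 1, 0, 0, 0, 0, 1])

```text
time_s: 7.95
tool_pos: [534.0, -241.3, 192.9]
tcp_rot: [[0.235, 0.972, 0.0], [0.972, -0.235, -0.001], [-0.001, 0.0, -1.0]]
wrist_force: [0.0, 0.2, -1.1]
grip_width: 20.4
```

Free, foot at about z = 48. I continue down.

>>> carry_out(commands=[0, 0, -3, 0, 1, 0, 0, -3, 0, 1, 0, 0, -3, 0, 1, 0, 0, 0, 0, 1])

```text
time_s: 8.35
tool_pos: [534.1, -241.2, 183.5]
tcp_rot: [[0.235, 0.972, 0.0], [0.972, -0.235, -0.0], [-0.0, 0.0, -1.0]]
wrist_force: [-0.2, -0.8, 1.5]
grip_width: 20.7
```

>>> carry_out(commands=[0, 0, -2, 0, 1, 0, 0, -2, 0, 1, 0, 0, 0, 0, 1])

```text
time_s: 8.65
tool_pos: [534.1, -241.2, 179.6]
tcp_rot: [[0.235, 0.972, 0.0], [0.972, -0.235, -0.0], [-0.0, 0.0, -1.0]]
wrist_force: [0.4, 0.2, 0.8]
grip_width: 20.8
```

>>> carry_out(commands=[0, 0, -2, 0, 1, 0, 0, -2, 0, 1, 0, 0, -2, 0, 1, 0, 0, -2, 0, 1, 0, 0, 0, 0, 1])

```text
time_s: 9.15
tool_pos: [534.1, -241.1, 171.5]
tcp_rot: [[0.235, 0.972, 0.0], [0.972, -0.235, -0.0], [-0.0, 0.0, -1.0]]
wrist_force: [0.8, -0.8, 1.4]
grip_width: 20.8
```

>>> carry_out(commands=[0, 0, -2, 0, 1, 0, 0, -2, 0, 1, 0, 0, 0, 0, 1])

```text
time_s: 9.45
tool_pos: [534.0, -241.1, 167.6]
tcp_rot: [[0.235, 0.972, 0.0], [0.972, -0.235, -0.0], [-0.0, 0.0, -1.0]]
wrist_force: [0.3, -0.8, 0.9]
grip_width: 20.6
```

>>> carry_out(commands=[0, 0, -1, 0, 1, 0, 0, -1, 0, 1, 0, 0, 0, 0, 1])

```text
time_s: 9.75
tool_pos: [534.1, -241.1, 165.8]
tcp_rot: [[0.235, 0.972, 0.0], [0.972, -0.235, -0.0], [-0.0, 0.0, -1.0]]
wrist_force: [-0.8, -1.2, 1.7]
grip_width: 20.6
```

>>> carry_out(commands=[0, 0, -1, 0, 1, 0, 0, 0, 0, 1])

```text
time_s: 9.95
tool_pos: [534.1, -241.1, 165.2]
tcp_rot: [[0.235, 0.972, 0.0], [0.972, -0.235, -0.0], [-0.0, 0.0, -1.0]]
wrist_force: [-0.3, -0.6, 4.7]
grip_width: 20.1
```

>>> carry_out(commands=[0, 0, -1, 0, 1, 0, 0, 0, 0, 1])

```text
time_s: 10.15
tool_pos: [534.1, -241.2, 165.1]
tcp_rot: [[0.235, 0.972, 0.001], [0.972, -0.235, -0.001], [-0.001, 0.001, -1.0]]
wrist_force: [-2.7, -0.3, 10.9]
grip_width: 20.9
```

It bottomed at 165.1; I had expected about 165.3. One firmer push, then ease off, look and release.

>>> carry_out(commands=[0, 0, -1, 0, 1, 0, 0, 0, 0, 1])

```text
time_s: 10.35
tool_pos: [534.2, -241.2, 165.0]
tcp_rot: [[0.234, 0.972, 0.001], [0.972, -0.234, -0.001], [-0.001, 0.002, -1.0]]
wrist_force: [-3.5, 1.1, 15.8]
grip_width: 20.8
```

>>> carry_out(commands=[0, 0, 2.5, 0, 1, 0, 0, 0, 0, 1])

```text
time_s: 10.55
tool_pos: [533.7, -240.6, 165.2]
tcp_rot: [[0.234, 0.972, -0.001], [0.972, -0.234, 0.001], [0.001, -0.001, -1.0]]
wrist_force: [-1.7, 0.3, 5.6]
grip_width: 20.3
```

```bash
python3 - <<'E'
from rig import *
from h import *
s=state();p,d=capture("scene");q,e=capture("side")
cv2.imwrite("pics/e.png",np.hstack([cv2.resize(p[120:240,140:260],(400,400),interpolation=2),cv2.resize(q[100:220,265:385],(400,400),interpolation=2)])[:,:,::-1])
print(s['time_s'],s['tool_pos'],s['grip_width'],s['wrist_force'])
E
```

```text
10.55 [ 533.65265455 -240.58303008  165.22592049] 20.286761173612632 [-1.7055873   0.29023777  5.56717805]
```

View pics/e.png

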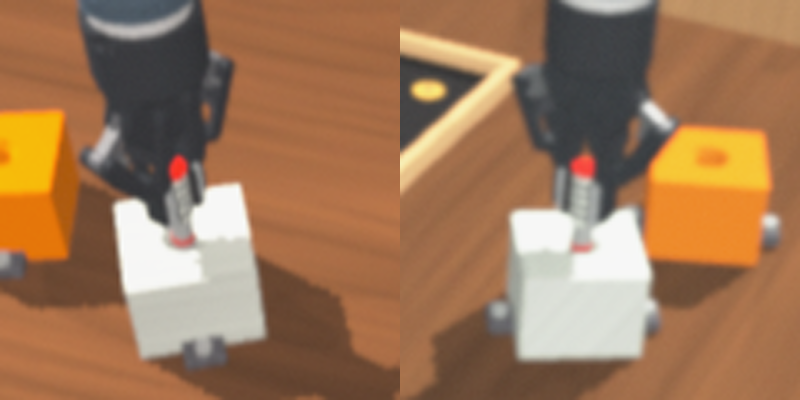

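The ring sits level with the holder's face in both views, at (180,240) and (583,245) in the crops. Release.

>>> carry_out(commands=[0, 0, 0, 0, 0.6, 0, 0, 0, 0, 0.3, 0, 0, 0, 0, 0, 0, 0, 0, 0, 0, 0, 0, 0, 0, 0, 0, 0, 0, 0, 0])

```text
time_s: 11.25
tool_pos: [534.0, -241.0, 165.4]
tcp_rot: [[0.234, 0.972, 0.0], [0.972, -0.234, -0.0], [0.0, 0.0, -1.0]]
wrist_force: [0.6, 0.1, 0.4]
grip_width: 85.5
```

>>> carry_out(commands=[0, 0, 5, 0, 0, 0, 0, 15, 0, 0, 0, 0, 30, 0, 0, 0, 0, 40, 0, 0, 0, 0, 40, 0, 0, 0, 0, 20, 0, 0, 0, 0, 0, 0, 0, 0, 0, 0, 0, 0])

```text
time_s: 12.05
tool_pos: [534.1, -241.1, 315.5]
tcp_rot: [[0.235, 0.972, 0.001], [0.972, -0.235, -0.0], [-0.0, 0.001, -1.0]]
wrist_force: [0.1, 0.5, -1.1]
grip_width: 85.5
```

```bash
python3 - <<'E'
from rig import *
from h import *
s=state();p,d=capture("scene");q,e=capture("side");w,f=capture("wrist")
c=wristcam(camera_model("wrist"),s)
h=cv2.cvtColor(w,cv2.COLOR_RGB2HSV).astype(int);m=((h[...,0]<5)|(h[...,0]>173))&(h[...,1]>170)&(h[...,2]>170)
k,l,st,ce=cv2.connectedComponentsWithStats(m.astype(np.uint8))
for i in range(1,k):
    if st[i,4]>50: print(st[i],onz(c,*ce[i],135),np.median(f[l==i]))
cv2.imwrite("pics/f.png",np.hstack([cv2.resize(p[120:240,140:260],(400,400),interpolation=2),cv2.resize(q[100:220,265:385],(400,400),interpolation=2)])[:,:,::-1])
print(s['time_s'],s['tool_pos'],s['grip_width'],s['wrist_force'])
E
```

```text
[272 198  25  24 462] [ 533.46988543 -242.84863993  135.        ] 260.9402
12.05 [ 534.14517999 -241.12587885  315.51639082] 85.4807315957279 [ 0.14072474  0.5131632  -1.08097144]
```

View pics/f.png

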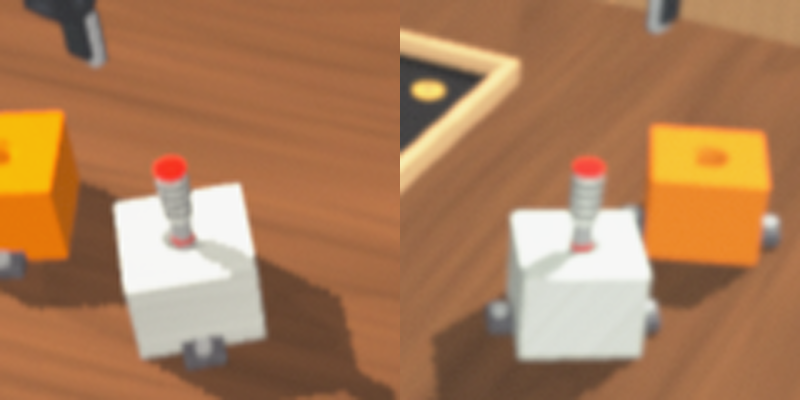

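The rod stands upright with the ring at the holder face, at (181,240) and (583,246) in the crops. The depth gives a top height of about 135 mm, as required.

```bash
python3 -c "
from rig import *
print(finish_job())"
```

```text
the job is handed in; nothing more can be done
None
```

The red rod is standing in the white holder's bore with its ring level with the top face. The job was handed in at about 12 s of the 42 s allowed.

- **What I did:** I took the red rod out of the rack and carried it over the blue one. I lowered it into the bore with one small sideways correction, pushed until the bush bottomed, then let go and backed off upwards.
- **Bottoming:** The downward movement stopped at a tool height of 165.1 mm, against 165.3 mm expected. The measured force then rose from about 1–2 N to 16 N, well under the limits.
- **After release:** Both fixed cameras show the rod upright with the ring at the holder's face. Its top is at about 135 mm, as it must be, and the gripper is clear of everything.
- **Disagreements:** Before insertion, the estimates of the bore's y position differed by about 4 mm between views, from −239 to −243 mm. The rod entered at −241 mm. A side force of about 4 N on the way in went away after a 1 mm correction. While pushing the bush, the wrist force reading stayed below the stated 5 N.
- **Not checked at the end:** I last saw the blue rod in place in the rack just after lifting the red one, and did not look at it again. I moved nothing else and did not touch the orange look-alikes.

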